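# Close the parcel and hold the address stamp ready above its label

### The arm

A 6-joint arm with a two-finger parallel gripper is mounted at the origin on a cart in front of the work surface, level with it; the furniture and walls round the work are solid. World frame = base frame: x ahead of the robot, y to its left, z up, the work surface at z = 0. Lengths are in mm, angles in rad, forces in N, time in s.
With the tool pointing down it reaches from about 350 to 875 mm from the base axis. Payload 4.2 kg.
Tool frame: the origin (TCP) lies between the finger pads; the fingertips stand 25 mm ahead of it and the grasp point (between the pads) lies 6 mm ahead of it; z points along the fingers, y is the line along which they close (so a half turn about z gives the same grasp; the last joint's range is limited). The gripper opens to 85 mm and grips with 20 to 120 N. Pads are 22 mm wide; open, the fingers measure 114 mm over their backs; the gripper's body (76 mm by 85 mm) begins 54 mm behind the grasp point. The pads swing forward as they close: fully open they stand 13 mm farther back than shut.
Start: joints at [-0.988, 0.385, 0.008, 0, -1.194, -0.259], TCP at [198.872, -592.494, 256.312] pointing down, gripper open.
Joint ranges: [-3.14, 3.14], [-1.21, 2.06], [-1.07, 1.41], [-3.16, 2.05], [-2.99, -0.16], [-3.1, 3.1]. Speed limits (rad/s): [2.79, 2.79, 3.14, 3.14, 3.14, 3.14].

### API

Orientations are given as a unit quaternion [x, y, z, w].
In Python, from bench import arm gives the robot as it stands.
- The arm moves only by the shell command python3 -m pendant 'ROWS'. ROWS is JSON, a list of rows, each a list of 7 numbers: the shift along the tool's x, y, z in m, then the turn, a rotation vector about the tool's x, y, z in degrees, then the finger opening in m, from 0 to 0.0854. In form: [[x, y, z, wx, wy, wz, fingers], ...]. A call has 1 to 12 rows; each row shifts and turns the commanded pose from where the row before left it, along the tool's axes as they then stand; what a row does not reach is not made up. A row lasts 1/10 s, in which the tool goes at most 50 mm and 8.59 degrees, less where a joint would pass 70% of its speed; a pose out of reach is approached as far as the arm can. A call is refused whole if a number of a shift passes 0.05 or a number of a turn 8.59, either way. A call with a gripper value outside its range is refused whole. The fingers move at their own pace and stop on an object; the grip force is fixed at half the most. Time passes only in rows, so rows that do not move let the fingers close. It gives the time, the measured TCP pose, the force, the opening and the grip force at its end, in the units of the state.
- arm.read_state(): the state, without advancing time (a new reading comes with each control period).
- arm.get_image(name): name is "scene" or "top" or "wrist"; returns a dict with "image" (384x512x3 uint8, red, green, blue), "fx", "fy", "cx", "cy" (pixels), "xyz" and "rotation" of the camera in the world. Camera axes: x right, y down, z forward; pixel columns grow to the right and rows downward; lengths in mm; the calibration is good to about 2 mm. A picture is of the moment at which its call begins. There is no depth.
- arm.job_done(): hands the job in; it is judged then, once.
The state is a dict: "clock": time; "joints": joint angles; "joint_vel": joint speeds; "joint_efforts": joint torques, N m; "position": TCP position; "ee_rot": TCP orientation; "contact_force": force on the tool from outside, world axes, zero at the start; "wrist_torque": the same for the moment, N m; "gripper_width": finger opening in mm; "grasp_force": force on a finger pad.
Only numpy, scipy, OpenCV 4.12 (cv2) and the standard library are available. Lean on these libraries where they do the work, as an engineer would, in place of code of your own. Each camera call takes 0.05 s, during which the arm holds its last target. There are 200 camera calls.

### The job

Close the parcel: fold the carton's left, inner flap down flat first, then the right, outer flap with the printed label down flat over it. Then pick up the red-handled stamp, carry it over the row of candle jars and finish still holding it upright and still, about a centimetre above the label, centred on the label's blue frame and square with it (either way round), so that the print can be approved first: the inked stamp must never touch the carton. Do not disturb the jars, the balm tin or the matchbox; the program finishes while holding the stamp.

Things in the scene. Friction and masses are not known exactly. Their poses are not given: they have to be found in the camera images.
- carton: open brown shipping carton fixed to the table, 200 mm along its x, 150 mm along its y, walls 89 mm high; origin: centre of its underside; x away from the robot, y to the left (at yaw 0), z up. Soap boxes lie inside; two short end flaps are already folded in. Inner flap creased along the top of the left (+y) wall, outer flap along the right (-y) wall; both start open
- inner_flap (a joint): inner flap angle (rad): 0 = flat, shut, at its stop; 1.57 = upright; more = leaning out to the left. Crease along carton x at y = +75 mm, z = 84.5 mm (underside of the shut flap). Board 4 mm thick, 196 mm along the crease, 95 mm from crease to free edge; shut it reaches y = -20 mm, top at 88.5 mm. Friction crease: stays at any angle, half a newton at the edge folds it
- inner_edge (a point): middle of the inner flap's free edge, on the face that is on top when shut (its outer face)
- outer_flap (a joint): outer flap angle (rad): 0 = flat, shut over the inner flap, at its stop; 1.57 = upright; more = leaning out to the right. Crease along carton x at y = -75 mm, z = 88.5 mm (underside of the shut flap). Board 4 mm thick, 196 mm along the crease, 125 mm from crease to free edge; shut it reaches y = +50 mm, top at 92.5 mm. Friction crease like the inner one
- outer_edge (a point): middle of the outer flap's free edge, on the face that is on top when shut (its outer face)
- label (a point): centre of the white label (84 x 60 mm, with a dark blue frame 62 x 42 mm) on the outer face of the outer flap, 70 mm from the crease, 1 mm above the board; turns with the flap. With the flap shut it lies at carton x = 0, y = -5 mm, z = 93.5 mm, its axes parallel to the carton's; the frame's long sides run along x
- stamp: loose hand stamp, about 0.12 kg, standing upright on its rubber face; 60 mm along its x, 40 mm along its y, 75 mm tall. Black body up to z = 18 mm, red foot 52 x 32 mm to z = 23 mm, above it a red flat-sided grip, 44 mm along x, 24 mm across y, to z = 75 mm: pinch it across y. Origin: centre of the rubber face (54 x 34 mm, its underside); z up
- jar_blue: waisted candle jar, blue and white stripes, up to 86 mm across and 99 mm tall, loose; origin: centre of its underside, z up. One of three jars in a row between the stamp and the carton; must stay where it is
- jar_orange: waisted candle jar, orange and white stripes, up to 86 mm across and 99 mm tall, loose; origin: centre of its underside, z up. One of three jars in a row between the stamp and the carton; must stay where it is
- jar_black: waisted candle jar, black and white stripes, up to 86 mm across and 99 mm tall, loose; origin: centre of its underside, z up. One of three jars in a row between the stamp and the carton; must stay where it is
- tin: flat white balm tin with a pink lid, 57 mm across, 20 mm high, loose; origin: centre of its underside; leave it where it is
- matchbox: small dark blue printed matchbox, 36 x 57 x 16 mm, loose; origin: centre of its underside; leave it where it is

How it is judged:
By the outcome, as a careful person would: the job done as asked, in the order asked, and still so for the second after the job is handed in, while the arm keeps its last pose, push and grip.
It also fails if it takes over 72 s, if anything falls off the work surface, if the arm or the gripper's body presses on something with over 40 N, if the wrist force passes 120 N, or if a joint passes its speed limit or range.

## Working session

There is one attempt and no reset: what is moved stays moved. The work goes in short steps, Python scripts to look and compute and a shell command to move; the robot and the scene stay as the last step left them, time stands still between calls to the robot, and variables do not carry over. Pictures are saved under pics/ and viewed, at most 10 in all, crops included, and the job is handed in when it is done.

```bash
ls; mkdir -p pics; python3 - <<'E'
from bench import arm
import cv2,json
for n in("top","scene"):
    d=arm.get_image(n); cv2.imwrite(f"pics/{n}0.png",cv2.resize(d["image"][:,:,::-1],(800,600),interpolation=cv2.INTER_CUBIC))
    print(n,{k:(v if not hasattr(v,'tolist') else v.tolist()) for k,v in d.items() if k!="image"})
print(arm.read_state())
E
```

```text
pics
top {'fx': 472.2003589156498, 'fy': 472.2003589156498, 'cx': 256.3143899903152, 'cy': 189.9691465635512, 'xyz': [185.55111204716894, -39.42393542588409, 1463.1398404989714], 'rotation': [0.7179687222529076, -0.6886286556285774, 0.06918965104202235, -0.07432550505976275]}
scene {'fx': 428.5279334136663, 'fy': 428.5279334136663, 'cx': 251.47291725600817, 'cy': 191.1864688699253, 'xyz': [103.42689427308869, -1259.16656848746, 905.9923581343892], 'rotation': [0.8682065974338365, -0.13430670711628004, 0.06713478685532154, -0.472939671617673]}
{'clock': 0.1, 'joints': array([-9.88400833e-01,  3.85485624e-01,  6.76823158e-03, -4.18957638e-04,
       -1.19399237e+00, -2.58601671e-01]), 'joint_vel': array([ 6.46626350e-04, -1.19028658e-03,  2.86388502e-03,  1.23095332e-03,
        2.16409549e-04, -2.99321522e-05]), 'joint_efforts': array([ 1.08700831e-03, -3.93320060e+01,  1.88929528e+01,  4.19788375e+00,
       -2.57422740e-03,  5.98805954e-06]), 'position': array([ 198.72260116, -592.07449547,  255.3319462 ]), 'ee_rot': array([-1.61114271e-01,  9.86935276e-01,  9.52857081e-04, -2.12800063e-04]), 'contact_force': array([ 0.40397587,  0.57033142, -0.19274028]), 'wrist_torque': array([ 0.00865949, -0.01937125, -0.00563078]), 'grasp_force': 0.0, 'gripper_width': 85.14830857351991}
```

View pics/top0.png

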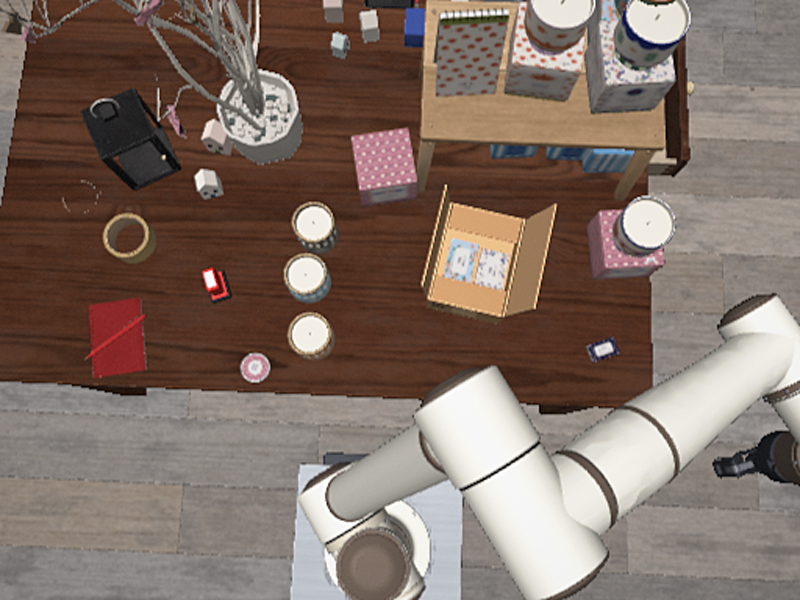

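View pics/scene0.png

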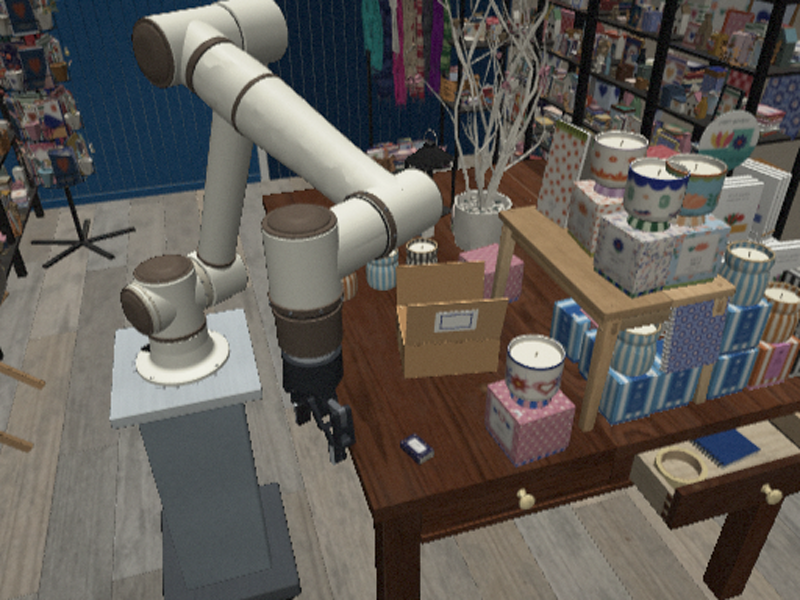

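The top view shows the carton at about (490,255), with the inner flap leaning left at about (437,240) and the outer flap at about (535,260). The stamp is at (215,285), the jars are at (315,222), (306,275) and (310,335), and the tin is at (255,367). I'll enlarge both areas.

```bash
python3 - <<'E'
from bench import arm
import cv2,numpy as np
im=arm.get_image("top")["image"][:,:,::-1]
def crop(n,x0,y0,x1,y1,s):
    c=cv2.resize(im[y0:y1,x0:x1],None,fx=s,fy=s,interpolation=cv2.INTER_CUBIC)
    for x in range(x0,x1,10): cv2.line(c,((x-x0)*s,0),((x-x0)*s,6),(0,255,0),1); cv2.putText(c,str(x),((x-x0)*s,16),0,.35,(0,255,0))
    for y in range(y0,y1,10): cv2.line(c,(0,(y-y0)*s),(6,(y-y0)*s),(0,255,0),1); cv2.putText(c,str(y),(8,(y-y0)*s+4),0,.35,(0,255,0))
    cv2.imwrite(n,c)
crop("pics/carton.png",262,112,362,210,6)
crop("pics/stamp.png",120,125,220,247,4)
E
```

```text
(no output)
```

View pics/carton.png

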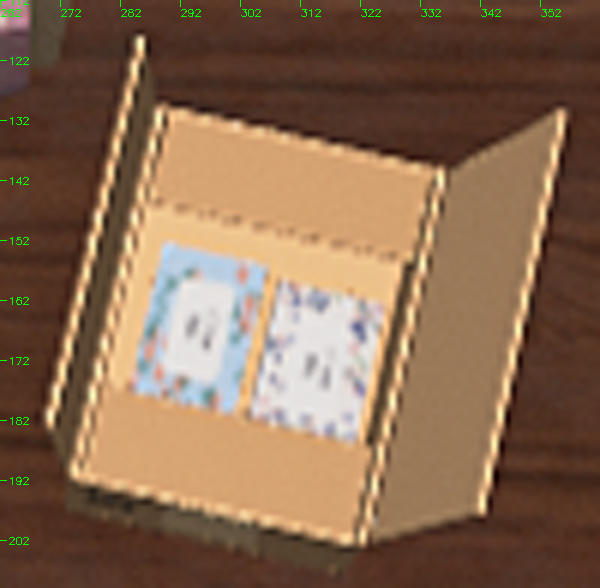

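View pics/stamp.png

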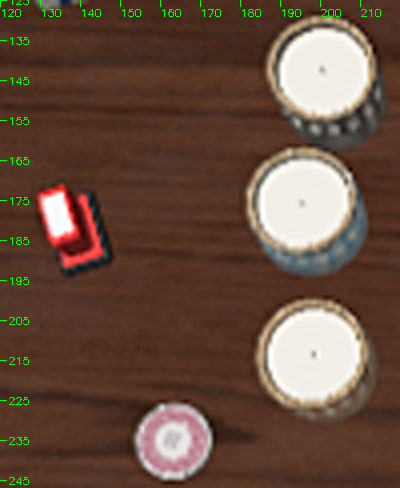

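Carton crop: wall-top corners are at native (288,130), (336,140), (275,191) and (322,203). The inner edge runs (285,118)–(270,182) and the outer edge (356,131)–(343,198). Stamp crop: the grip top is centred near (135,179), and the jar tops are at (200.5,142.5), (195,176) and (198,213.5).

```bash
cat > h.py <<'E'
from bench import arm
import cv2,numpy as np
from scipy.optimize import least_squares
from scipy.spatial.transform import Rotation as R
class Cam:
    def __init__(s,d):
        s.d=d; s.t=np.array(d["xyz"]); r=np.array(d["rotation"]); s.R=R.from_quat(r).as_matrix() if r.size==4 else r.reshape(3,3)
    def back(s,u,v,z):
        d=s.d; r=s.R@np.array([(u-d["cx"])/d["fx"],(v-d["cy"])/d["fy"],1]); return s.t+r*(z-s.t[2])/r[2]
    def proj(s,P):
        d=s.d; p=(np.atleast_2d(P)-s.t)@s.R; return np.c_[d["fx"]*p[:,0]/p[:,2]+d["cx"],d["fy"]*p[:,1]/p[:,2]+d["cy"]]
E
python3 - <<'E'
from h import *
c=Cam(arm.get_image("top")); np.set_printoptions(precision=1,suppress=True)
px=lambda L,x0,y0,s:[(x0+a/s,y0+b/s) for a,b in L]
C=np.array(px([(158,105),(443,170),(75,475),(362,545)],262,112,6))
loc=np.array([[100,75],[100,-75],[-100,75],[-100,-75]])
def pts(p,l): 
    a=p[2]; M=np.array([[np.cos(a),-np.sin(a)],[np.sin(a),np.cos(a)]]); l=np.array(l,float); return np.c_[l[:,:2]@M.T+p[:2],l[:,2]]
f=lambda p:(c.proj(pts(p,np.c_[loc,np.full(4,88)]))-C).ravel()
s=least_squares(f,[c.back(305,165,88)[0],c.back(305,165,88)[1],0]); p=s.x
print("carton",p,np.degrees(p[2]),s.fun)
E_=np.array(px([(140,38),(50,420)],262,112,6)); O=np.array(px([(565,112),(485,515)],262,112,6))
def fl(q,px_,y0,z0,sg,L):
    a=q[0]; y=y0-sg*L*np.cos(a); z=z0+L*np.sin(a); return (c.proj(pts(p,[[98,y,z],[-98,y,z]]))-px_).ravel()
for n,a in(("inner",(E_,75,86.5,1,95)),("outer",(O,-75,90.5,-1,125))):
    s=least_squares(fl,[2.],args=a); print(n,s.x,s.fun)
G=px([(40,190),(65,184),(78,238),(55,246)],120,125,4); g=np.array([c.back(u,v,75) for u,v in G]); print("grip",g,g.mean(0))
B=px([(92,195),(110,262),(64,272)],120,125,4); b=np.array([c.back(u,v,18) for u,v in B]); print("body",b,"centre",(b[0]+b[2])/2)
for u,v in px([(322,70),(301,203),(313,354)],120,125,4): print("jar",c.back(u,v,97))
print("tin",c.back(120+173/4,125+441/4,20), "matchbox", c.back(602*.64,349*.64,16))
print("pink box right near", c.back(590*.64,210*.64,150),"shelf leg",c.back(625*.64,195*.64,0),c.back(422*.64,190*.64,0))
E
```

```text
carton [ 549.9 -167.2   -0.2] -10.989691399837962 [-0.1 -0.4  0.5 -0.3 -1.   0.4  0.6  0.2]
inner [1.7] [ 0.1 -0.2 -0.3  1.2]
outer [1.9] [ 0.4 -0.4 -0.1 -0.2]
grip [[509.6 361.1  75. ]
 [515.  342.6  75. ]
 [473.7 328.9  75. ]
 [466.8 345.7  75. ]] [491.3 344.6  75. ]
body [[520.5 336.2  18. ]
 [467.4 317.3  18. ]
 [458.  352.5  18. ]] centre [489.3 344.4  18. ]
jar [606.1 151.   97. ]
jar [502.5 159.8  97. ]
jar [389.7 143.3  97. ]
tin [329.6 256.2  20. ] matchbox [ 395.1 -424.    16. ]
pink box right near [ 635.4 -369.5  150. ] shelf leg [ 722.5 -480.3    0. ] [716.2 -57.6   0. ]
```

```bash
cat > loc.py <<'E'
from h import *
s=arm.read_state(); np.set_printoptions(precision=1,suppress=True)
p=np.array([549.9,-167.2]); a=np.radians(-10.99)
q=np.array(s["position"]); d=q[:2]-p; rr=R.from_quat(s["ee_rot"]).as_matrix()
print("t",round(s["clock"],2),"pos",q,"local",d@[np.cos(a),np.sin(a)],d@[-np.sin(a),np.cos(a)],"tip z",q[2]-25)
print("Xang",np.degrees(np.arctan2(rr[1,0],rr[0,0])),"Z",rr[:,2].round(3),"F",np.array(s["contact_force"]),"w",s["gripper_width"],"g",s["grasp_force"],"j",s["joints"].round(2))
E
python3 -m pendant '[[0,0,-0.02,0,0,7.375,0],[0,0,-0.02,0,0,7.375,0],[0,0,-0.02,0,0,7.375,0],[0,0,-0.02,0,0,7.375,0],[-0.016,0.04,0,0,0,0,0],[-0.016,0.04,0,0,0,0,0],[-0.016,0.04,0,0,0,0,0],[-0.016,0.04,0,0,0,0,0],[-0.016,0.04,0,0,0,0,0],[-0.016,0.04,0,0,0,0,0]]'; python3 loc.py
```

```text
clock: 1.2
position: [339.2, -373.5, 336.3]
ee_rot: [0.096, 0.995, 0.0, 0.0]
contact_force: [1.3, -0.1, 0.4]
gripper_width: 0.0
grasp_force: 0.0
t 1.2 pos [ 339.2 -373.5  336.3] local -167.5089117977314 -242.63983071262527 tip z 311.2771246248535
Xang 169.0372113028279 Z [ 0.  0. -1.] F [ 1.3 -0.1  0.4] w 0.04209585088717722 g 0.0 j [-0.5  0.1 -0.1 -0.  -1.3 -1.2]
```

```bash
python3 -m pendant '[[-0.016,0.04,0,0,0,0,0],[-0.016,0.04,0,0,0,0,0],[-0.016,0.04,0,0,0,0,0],[-0.016,0.04,0,0,0,0,0],[-0.016,0.04,0,0,0,0,0],[-0.016,0.04,0,0,0,0,0],[-0.016,0.04,0,0,0,0,0],[-0.016,0.04,0,0,0,0,0],[-0.016,0.045,0,0,0,0,0],[0,0,0.03,0,0,0,0],[0,0,0.03,0,0,0,0],[0,0,0.03,0,0,0,0]]' >/dev/null; python3 loc.py; python3 -c "
from h import *
d=arm.get_image('scene'); cv2.imwrite('pics/s1.png',cv2.resize(d['image'][110:270,150:350,::-1],(750,600),interpolation=cv2.INTER_CUBIC))"
```

```text
t 2.4 pos [549.4 -43.4 245.1] local -24.106136047422606 121.39385288602486 tip z 220.07080147133905
Xang 169.1096075194557 Z [-0.  0. -1.] F [ 0.4 -0.3  0.6] w 0.1953445931986058 g 0.0 j [ 0.2  0.3 -0.2 -0.  -1.1 -2. ]
```

View pics/s1.png

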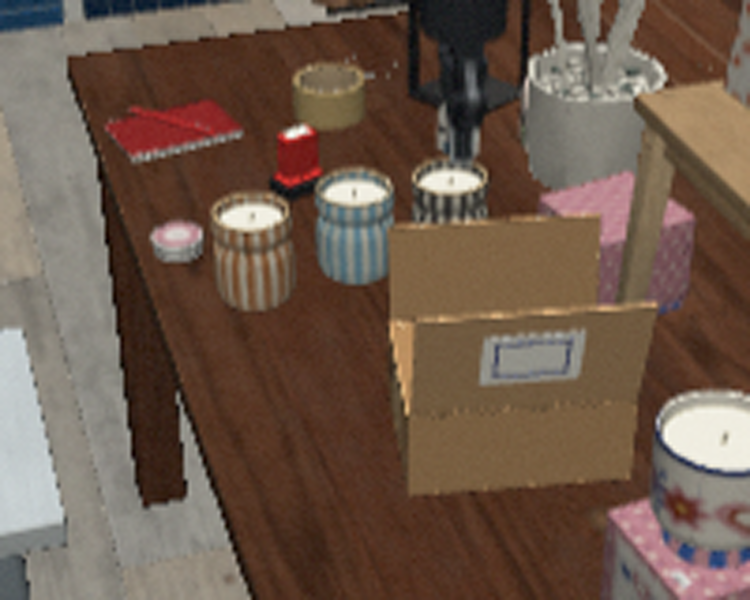

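The fingers hang beyond the inner flap (free edge at about crop y 220) and clear of the jars. I'll push the flap over along its arc.

```bash
python3 -m pendant '[[0,0,0.03,0,0,0,0],[0,0,0.03,0,0,0,0],[0,-0.018,0,0,0,0,0],[0,-0.015,0,0,0,0,0],[0,-0.015,0,0,0,0,0],[0,-0.015,0.007,0,0,0,0],[0,-0.015,0.008,0,0,0,0],[0,-0.009,0.009,0,0,0,0],[0,-0.009,0.01,0,0,0,0],[0,-0.008,0.018,0,0,0,0],[0,-0.003,0.009,0,0,0,0],[0,-0.001,0.005,0,0,0,0]]'>/dev/null; python3 loc.py; python3 -m pendant '[[0,0,0.002,0,0,0,0],[0,0,0.002,0,0,0,0]]'
```

```text
t 3.65 pos [ 528.1 -150.5  118.8] local -24.60040449138388 12.251356760720402 tip z 93.81243883147425
Xang 169.02093497452677 Z [-0.  0. -1.] F [-0.1  0.1 -0.1] w -0.26112241248989837 g 0.1310592559457291 j [ 0.   0.4 -0.4 -0.  -0.8 -1.8]
clock: 3.85
position: [529.3, -149.9, 116.5]
ee_rot: [0.095, 0.995, -0.0, 0.0]
contact_force: [-0.3, -0.5, -0.1]
gripper_width: 0.2
grasp_force: 0.1
```

```bash
python3 -m pendant '[[0,0,0.002,0,0,0,0],[0,0,0.001,0,0,0,0],[0,0,0,0,0,0,0]]'; python3 -m pendant '[[0,0,0.001,0,0,0,0],[0,0,0.001,0,0,0,0],[0,0,0,0,0,0,0]]'
```

```text
clock: 4.15
position: [529.2, -149.9, 113.6]
ee_rot: [0.095, 0.995, 0.0, 0.0]
contact_force: [0.4, -0.2, 1.0]
gripper_width: 0.1
grasp_force: 0.3
clock: 4.45
position: [529.3, -150.0, 113.4]
ee_rot: [0.095, 0.995, -0.0, 0.001]
contact_force: [-3.8, 2.0, 11.1]
gripper_width: 0.3
grasp_force: 5.3
```

```bash
python3 -c "
from h import *
d=arm.get_image('top'); cv2.imwrite('pics/t2.png',cv2.resize(d['image'][110:212,255:365,::-1],(660,600),interpolation=cv2.INTER_CUBIC))"
```

```text
(no output)
```

View pics/t2.png

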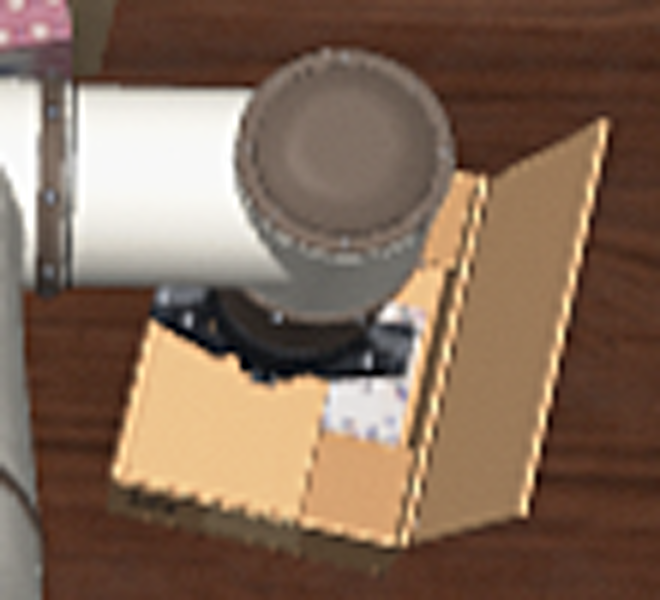

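The inner flap lies flat: fingertip contact came at z 88.5, and its edge runs from about (328,380) to (305,520). Next is the outer flap, pushing beside the label.

```bash
python3 -m pendant '[[0,0,-0.045,0,0,0,0],[0,0,-0.045,0,0,0,0],[0,0,-0.045,0,0,0,0],[0,0,-0.05,0,0,0,0],[0.02,-0.045,0,0,0,0,0],[0.02,-0.045,0,0,0,0,0],[0,-0.045,0,0,0,0,0],[0,-0.045,0,0,0,0,0],[0,0,0.04,0,0,0,0],[0,0,0.04,0,0,0,0],[0,0,0,0,0,0,0]]'>/dev/null; python3 loc.py; python3 -c "
from h import *
d=arm.get_image('top'); cv2.imwrite('pics/t3.png',cv2.resize(d['image'][100:222,245:405,::-1],(787,600),interpolation=cv2.INTER_CUBIC))"
```

```text
t 5.6 pos [ 451.8 -318.   210.8] local -67.56580851545671 -166.7492101816192 tip z 185.76767673092363
Xang 168.92064251966937 Z [-0.  0. -1.] F [-0.8  0.1 -0.4] w 0.12659276124159188 g 0.0 j [-0.3  0.3 -0.2 -0.  -1.1 -1.4]
```

View pics/t3.png

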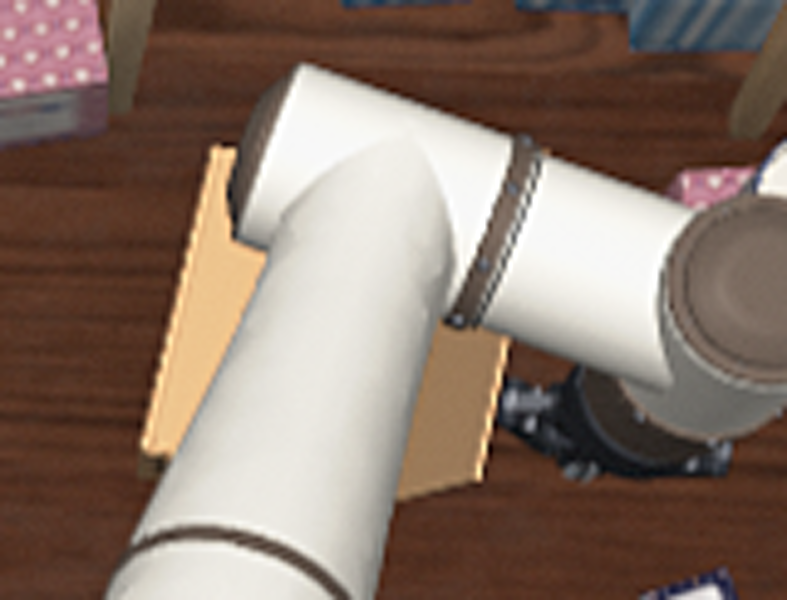

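The closed fingers are just right of the outer flap's free edge, which runs (508,340)–(483,480).

```bash
python3 -m pendant '[[0,0.02,0,0,0,0,0],[0,0.02,0,0,0,0,0],[0,0.018,0,0,0,0,0],[0,0.018,0,0,0,0,0],[0,0.016,0,0,0,0,0],[0,0.017,0.002,0,0,0,0],[0,0.017,0.003,0,0,0,0],[0,0.015,0.011,0,0,0,0],[0,0.014,0.011,0,0,0,0],[0,0.01,0.015,0,0,0,0],[0,0.01,0.016,0,0,0,0],[0,0.005,0.016,0,0,0,0]]'>/dev/null; python3 loc.py; python3 -m pendant '[[0,0.002,0.008,0,0,0,0],[0,0.001,0.006,0,0,0,0],[0,0,0.002,0,0,0,0],[0,0,0,0,0,0,0]]'>/dev/null; python3 loc.py
```

```text
t 6.85 pos [ 491.1 -141.5  143.3] local -62.574796643228304 14.029838352796656 tip z 118.32748650460991
Xang 169.1588768021824 Z [ 0. -0. -1.] F [-0.7  0.5  0.2] w 0.33027933270458326 g 0.09812626671191538 j [ 0.   0.3 -0.4  0.  -0.8 -1.8]
t 7.25 pos [ 490.5 -139.8  126.7] local -63.55430602391875 15.620214320858558 tip z 101.65375096906797
Xang 169.048555123065 Z [ 0. -0. -1.] F [ 0.   0.3 -0.4] w -0.1077259601336277 g 0.0 j [ 0.   0.3 -0.5  0.  -0.8 -1.8]
```

```bash
python3 -m pendant '[[0,0,0.004,0,0,0,0],[0,0,0.004,0,0,0,0],[0,0,0,0,0,0,0]]'; python3 -m pendant '[[0,0,0.001,0,0,0,0],[0,0,0.001,0,0,0,0],[0,0,0,0,0,0,0]]'
```

```text
clock: 7.55
position: [489.8, -139.7, 117.9]
ee_rot: [0.096, 0.995, 0.0, -0.0]
contact_force: [-0.1, -0.1, 0.2]
gripper_width: -0.0
grasp_force: 0.0
clock: 7.85
position: [490.2, -139.7, 117.3]
ee_rot: [0.095, 0.995, -0.0, 0.0]
contact_force: [-2.0, 0.0, 6.4]
gripper_width: 0.1
grasp_force: 3.3
```

The outer flap is flat: contact came at tip z 92.4. Now I'll go over to the stamp.

```bash
python3 -m pendant '[[0,0,-0.025,0,0,0,0],[0,0,-0.045,0,0,0,0],[0,0,-0.045,0,0,0,0],[0,0,-0.045,0,0,0,0],[0.008,0.04,0,0,0,0,0],[0.008,0.04,0,0,0,0,0.085],[0.008,0.04,0,0,0,0,0.085],[0.008,0.04,0,0,0,0,0.085],[0.008,0.04,0,0,0,0,0.085],[0.008,0.04,0,0,0,0,0.085],[0.008,0.04,0,0,0,0,0.085],[0.008,0.04,0,0,0,0,0.085]]'>/dev/null; python3 -m pendant '[[0.008,0.04,0,0,0,0,0.085],[0.008,0.04,0,0,0,0,0.085],[0.008,0.04,0,0,0,0,0.085],[0.006,0.036,0,0,0,0,0.085],[0,0,0,0,0,-7.6,0.085],[0,0,0,0,0,-7.6,0.085],[0,0,0,0,0,-7.6,0.085],[0,0,0,0,0,-7.6,0.085],[0,0,0,0,0,0,0.085]]'>/dev/null; python3 loc.py; python3 -c "
from h import *
d=arm.get_image('wrist'); print({k:v for k,v in d.items() if k!='image'}); cv2.imwrite('pics/w1.png',cv2.resize(d['image'][:,:,::-1],(800,600),interpolation=cv2.INTER_CUBIC))"
```

```text
t 9.95 pos [488.2 345.6 276.1] local -158.30065932223934 491.6700153837113 tip z 251.13439550993996
Xang -160.55852795303903 Z [-0. -0. -1.] F [-0.3  0.4 -0.3] w 85.28092319856752 g 0.0 j [ 0.9  0.3 -0.  -0.  -1.2 -2.1]
{'fx': 278.08233109293735, 'fy': 278.08233109293735, 'cx': 254.14613738321944, 'cy': 194.97258414064362, 'xyz': array([410.47822767, 316.83512488, 393.37628457]), 'rotation': array([0.56967336, 0.80583659, 0.1319128 , 0.09326664])}
```

View pics/w1.png

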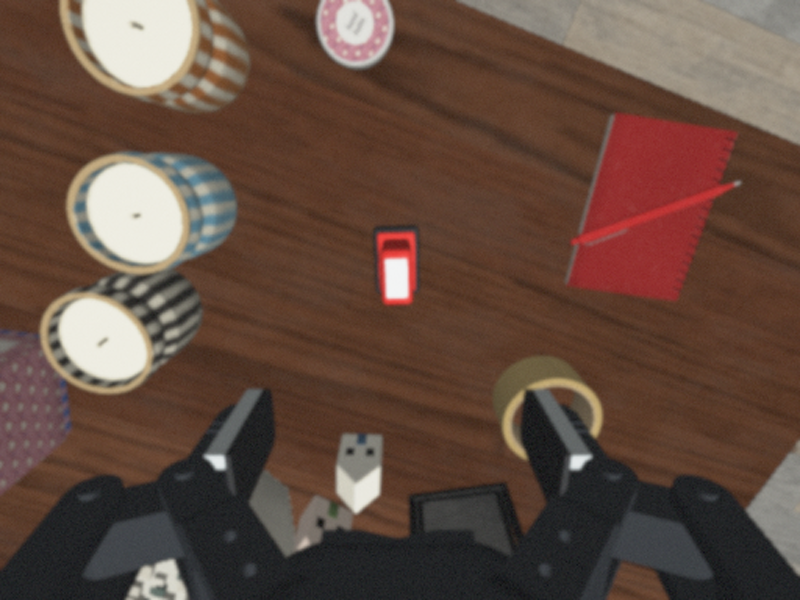

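Wrist view: the stamp's white top is centred near (397,280) of 800x600, and the fingers sit either side of its axis with their closing line across the grip. I'll measure the top patch with code.

```bash
python3 - <<'E'
from h import *
for n,box,z in(("wrist",(140,200,230,280),75),("top",(160,200,120,160),75)):
    d=arm.get_image(n); c=Cam(d); im=d["image"].astype(int)
    y0,y1,x0,x1=box; s=im[y0:y1,x0:x1]; 
    for nm,m in(("white",(s.min(2)>150)),("red",(s[:,:,0]>110)&(s[:,:,1]<80)),("redwhite",((s[:,:,0]>110)&(s[:,:,1]<80))|(s.min(2)>150))):
        ctr=np.argwhere(m)[:,::-1].astype(np.float32)+[x0,y0]
        if len(ctr)<4: continue
        b=cv2.boxPoints(cv2.minAreaRect(ctr.astype(np.float32))); w=np.array([c.back(u,v,z)[:2] for u,v in b]); mm=c.back(*ctr.mean(0),z)
        e=w[1]-w[0]; f=w[2]-w[1]; L=e if np.hypot(*e)>np.hypot(*f) else f
        print(n,nm,len(ctr),"ctr px",ctr.mean(0).round(1),"world",mm.round(1),"rect ctr",w.mean(0).round(1),"sizes",np.hypot(*e).round(1),np.hypot(*f).round(1),"ang",np.degrees(np.arctan2(L[1],L[0])).round(1))
E
```

```text
wrist white 383 ctr px [253.5 177.5] world [491.2 344.6  75. ] rect ctr [491.4 344.6] sizes 17.5 30.6 ang 19.8
wrist red 635 ctr px [254.1 165.4] world [477.2 340.3  75. ] rect ctr [485.1 342.4] sizes 28.6 56.7 ang 20.1
wrist redwhite 1018 ctr px [253.9 170. ] world [482.4 341.9  75. ] rect ctr [485.1 342.4] sizes 28.6 56.7 ang 20.1
top white 57 ctr px [133.9 178.2] world [492.4 347.6  75. ] rect ctr [492.6 347.6] sizes 16.7 31.2 ang -161.2
top red 102 ctr px [137.8 181.9] world [481.5 334.7  75. ] rect ctr [485.  338.3] sizes 36.9 63.5 ang -157.1
top redwhite 159 ctr px [136.4 180.6] world [485.4 339.4  75. ] rect ctr [485.  338.3] sizes 36.9 63.5 ang -157.1
```

```bash
python3 -m pendant '[[-0.0027,-0.0016,0.03,0,0,-0.35,0.085],[0,0,0.04,0,0,0,0.085],[0,0,0.04,0,0,0,0.085],[0,0,0.04,0,0,0,0.085],[0,0,0.04,0,0,0,0.085],[0,0,0.02,0,0,0,0.085],[0,0,0.01,0,0,0,0.085],[0,0,0,0,0,0,0.085]]'>/dev/null; python3 loc.py;  python3 -m pendant '[[0,0,0,0,0,0,0.05],[0,0,0,0,0,0,0.035],[0,0,0,0,0,0,0.03],[0,0,0,0,0,0,0.02],[0,0,0,0,0,0,0.01],[0,0,0,0,0,0,0],[0,0,0,0,0,0,0],[0,0,0,0,0,0,0]]'>/dev/null; python3 loc.py
```

```text
t 10.9 pos [491.1 344.6  55.2] local -155.27864839507163 491.20191534042783 tip z 30.18454467832879
Xang -160.2522082490031 Z [-0. -0. -1.] F [-0.5 -0.5  0.3] w 84.8198343933799 g 0.0 j [ 0.9  0.6 -0.3  0.  -0.7 -2.1]
t 11.7 pos [491.7 345.4  57.3] local -154.83686235858858 492.1243067764137 tip z 32.31515802944303
Xang -160.1755852780333 Z [ 0.  0. -1.] F [-2.  -0.2  5.4] w 23.19040490429871 g 59.524213671684265 j [ 0.9  0.6 -0.3  0.  -0.7 -2.1]
```

```bash
python3 -m pendant '[[0,0,-0.01,0,0,0,0],[0,0,-0.03,0,0,0,0],[0,0,-0.04,0,0,0,0],[0,0,-0.04,0,0,0,0],[0,0,-0.03,0,0,0,0],[0,0,0,0,0,7.5,0],[0,0,0,0,0,7.5,0],[0,0,0,0,0,7.5,0],[0,0,0,0,0,7.5,0],[0,0,0,0,0,0,0]]'>/dev/null; python3 loc.py
```

```text
t 12.7 pos [491.  344.6 206. ] local -155.41306683029282 491.17478629188736 tip z 180.98209277964597
Xang 169.79642593892746 Z [-0. -0. -1.] F [ 1.2  0.4 -2.2] w 23.542570953314986 g 58.86793255805969 j [ 0.9  0.4 -0.1 -0.  -1.1 -2.6]
```

```bash
python3 -m pendant '[[-0.007,-0.018,0,0,0,0.8,0],[-0.014,-0.036,0,0,0,0,0],[-0.014,-0.036,0,0,0,0,0],[-0.014,-0.036,0,0,0,0,0],[-0.014,-0.036,0,0,0,0,0],[-0.014,-0.036,0,0,0,0,0],[-0.014,-0.036,0,0,0,0,0],[-0.014,-0.036,0,0,0,0,0],[-0.014,-0.036,0,0,0,0,0],[-0.014,-0.036,0,0,0,0,0],[-0.014,-0.036,0,0,0,0,0],[-0.008,-0.018,0,0,0,0,0]]'>/dev/null; python3 -m pendant '[[0,0,0,0,0,0,0],[0,0,0,0,0,0,0]]' >/dev/null; python3 loc.py; python3 -c "
from h import *
d=arm.get_image('wrist'); cv2.imwrite('pics/w2raw.png',d['image'][:,:,::-1]); cv2.imwrite('pics/w2.png',cv2.resize(d['image'][:,:,::-1],(800,600),interpolation=cv2.INTER_CUBIC))
import pickle; pickle.dump(d,open('w2.pkl','wb'))"
```

```text
t 14.1 pos [567.6 -74.  206. ] local -0.3785819931655077 94.82128335215725 tip z 181.03723947185657
Xang 168.97663672094467 Z [-0.  0. -1.] F [ 0.3  0.  -1.6] w 23.36683336376294 g 59.10179793834686 j [ 0.1  0.3 -0.2 -0.  -1.  -1.9]
```

View pics/w2.png

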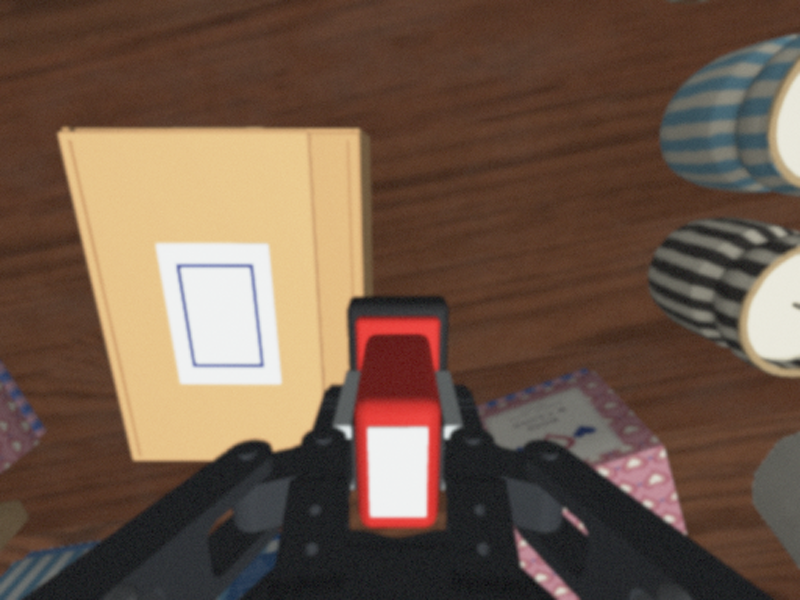

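Wrist view 2: both flaps are flat with the label showing. Label corners are (155,243), (270,243), (281,384) and (180,384); frame corners are (177,266), (252,265), (264,366) and (194,366). The stamp is held upright, with its top face at (397,472).

```bash
python3 - <<'E'
from h import *
import pickle
d=pickle.load(open('w2.pkl','rb')); c=Cam(d)
im=d["image"].astype(int)[145:255,90:190]; m=(im.min(2)>130)&(im.max(2)-im.min(2)<60)
cnt=max(cv2.findContours(m.astype(np.uint8),cv2.RETR_EXTERNAL,cv2.CHAIN_APPROX_NONE)[0],key=cv2.contourArea)
ap=cv2.approxPolyDP(cnt,6,True)[:,0]+[90,145]; print("label quad native",ap.tolist())
def fit(pix,loc,z,x0):
    pix=np.array(pix,float); loc=np.array(loc,float)
    def f(p):
        C,S=np.cos(p[2]),np.sin(p[2]); w=np.c_[p[0]+loc@[C,-S],p[1]+loc@[S,C],np.full(len(loc),z)]; return (c.proj(w)-pix).ravel()
    s=least_squares(f,x0); print(s.x[:2].round(1),np.degrees(s.x[2]).round(2),"res",s.fun.round(1)); return s.x
q=lambda w,h:[[-w,h],[-w,-h],[w,-h],[w,h]]
# image top = towards robot (-x), left = right (-y)
x0=[549,-172,-.19]; k=.64
loc=lambda w,h:[[-w,-h],[-w,h],[w,h],[w,-h]]
fit(np.array([(155,243),(270,243),(281,384),(180,384)])*k,loc(42,30),93.5,x0)
fit(np.array([(177,266),(252,265),(264,366),(194,366)])*k,loc(31,21),93.5,x0)
# stamp: bottom at 206-57
b=206-57
fit(np.array([(350,299),(447,299)])*k,[[-30,-20],[-30,20]],b+18,[567,-74,-.19])
fit(np.array([(366,427),(429,426),(429,517),(369,518)])*k,loc(16,9),b+75,[567,-74,-.19])
E
```

```text
label quad native [[100, 155], [115, 245], [178, 246], [172, 157]]
[ 551.1 -172.8] -11.31 res [ 0.6 -0.  -0.8  0.4  0.1 -0.1  0.1 -0.4]
[ 551.5 -172.9] -10.63 res [-0.9 -1.   0.7 -0.6  0.6  0.9 -0.4  1.1]
[565.7 -74.6] -10.98 res [-2.8  0.1  2.8  0.1]
[568.3 -75.3] -10.1 res [-1.6 -1.2  1.5 -1.1  0.8  1.5 -0.7  1.4]
```

```bash
python3 -m pendant '[[-0.0025,-0.02,0,0,0,0,0],[0,-0.03,0,0,0,0,0],[0,-0.03,0,0,0,0,0],[0,-0.0195,0.005,0,0,0,0],[0,0,0.015,0,0,0,0],[0,0,0.01,0,0,0,0],[0,0,0,0,0,0,0],[0,0,0,0,0,0,0]]'>/dev/null; python3 loc.py; python3 -c "
from h import *
import pickle
d=arm.get_image('wrist'); pickle.dump(d,open('w3.pkl','wb')); cv2.imwrite('pics/w3.png',cv2.resize(d['image'][150:300,160:350,::-1],(760,600),interpolation=cv2.INTER_CUBIC))"
```

```text
t 14.95 pos [ 552.  -170.6  176.4] local 2.7054829280801447 -2.9449980562821905 tip z 151.4186123381311
Xang 169.11055567575764 Z [-0. -0. -1.] F [-0.8  1.  -1.1] w 23.323572029235297 g 59.31848466396332 j [-0.   0.4 -0.2  0.  -1.  -1.7]
```

View pics/w3.png

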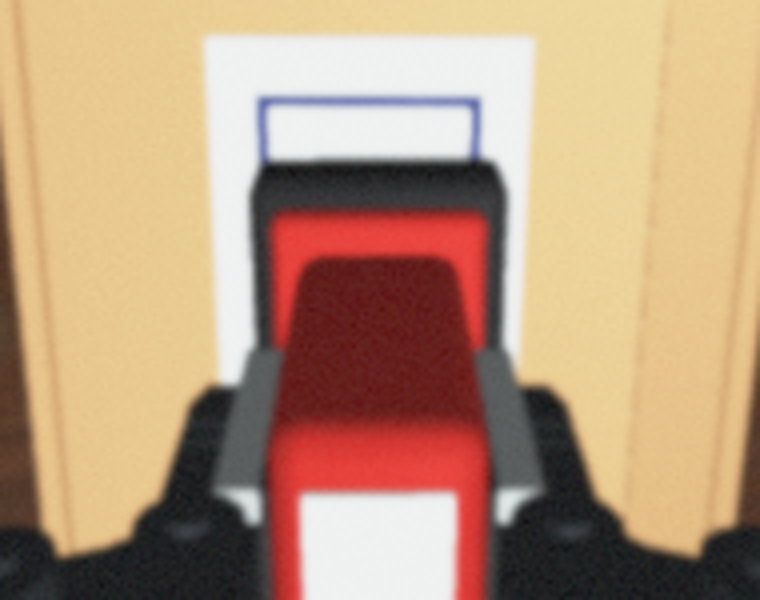

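The last picture shows the stamp over the label, square to it: label near edge (204–535, 37), frame near edge (259–480, 99), body (252–508), foot (271–488, 212). The stamp's midline is a touch to the right (left in the world) of the frame's.

```bash
python3 - <<'E'
from h import *
import pickle
c=Cam(pickle.load(open('w3.pkl','rb'))); a=np.radians(-10.99); p=np.array([549.9,-167.2])
def L(x,y,z):
    d=c.back(160+x/4,150+y/4,z)[:2]-p; return np.array([d@[np.cos(a),np.sin(a)],d@[-np.sin(a),np.cos(a)]]).round(1)
for n,P,z in(("label",[(204,37),(535,37)],93.5),("frame",[(259,99),(480,99)],93.5),("body top",[(253,195),(507,195)],119.4+18),("body nearbottom",[(260,162),(500,162)],119.4),("foot",[(271,212),(488,212)],119.4+23),("body topnear",[(262,205),(500,205)],137.4)):
    q=[L(*t,z) for t in P]; print(n,q,"mid",np.mean(q,0))
E
```

```text
label [array([-39.4, -35.9]), array([-39.6,  24.3])] mid [-39.5  -5.8]
frame [array([-27.8, -26.3]), array([-27.9,  14.7])] mid [-27.85  -5.8 ]
body top [array([-24.4, -22.8]), array([-24.5,  15. ])] mid [-24.45  -3.9 ]
body nearbottom [array([-23.8, -23.6]), array([-24. ,  15.9])] mid [-23.9   -3.85]
foot [array([-23.6, -19.7]), array([-23.7,  11.7])] mid [-23.65  -4.  ]
body topnear [array([-22.9, -21.5]), array([-23.,  14.])] mid [-22.95  -3.75]
```

```bash
python3 -m pendant '[[0,-0.0017,0.004,0,0,0,0],[0,0,0.006,0,0,0,0],[0,0,0.004,0,0,0,0],[0,0,0.0015,0,0,0,0],[0,0,0,0,0,0,0],[0,0,0,0,0,0,0],[0,0,0,0,0,0,0],[0,0,0,0,0,0,0],[0,0,0,0,0,0,0],[0,0,0,0,0,0,0]]'>/dev/null; python3 loc.py; python3 - <<'E'
from h import *
c=Cam(arm.get_image('wrist')); im=c.d["image"].astype(int); a=np.radians(-10.99); p=np.array([549.9,-167.2])
def L(u,v,z):
    d=c.back(u,v,z)[:2]-p; return np.array([d@[np.cos(a),np.sin(a)],d@[-np.sin(a),np.cos(a)]]).round(1)
white=(im.min(2)>150)&(im.max(2)-im.min(2)<50); red=(im[:,:,0]>150)&(im[:,:,1]<90)
for n,m,z,r0,r1 in(("label",white,93.5,140,215),("foot",red,126.5,175,225)):
    rows=[r for r in range(r0,r1) if m[r,180:330].sum()>15]; r=rows[0]
    for rr in (r+2,r+5,r+8):
        x=np.flatnonzero(m[rr,180:330])+180; print(n,rr,"near edge",L(x.mean(),r,z),L(x.min()-.5,rr,z),L(x.max()+.5,rr,z))
E
```

```text
t 16.0 pos [ 551.4 -173.1  160.9] local 2.6284703768114897 -5.481772404347169 tip z 135.93206085392185
Xang 169.0011387530869 Z [ 0. -0. -1.] F [ 0.2 -0.4 -2.1] w 23.24239702646504 g 59.3205589056015 j [-0.   0.4 -0.2  0.  -0.9 -1.7]
label 165 near edge [-40.1  -6. ] [-38.7 -36.4] [-38.8  24.4]
label 168 near edge [-40.1  -6.3] [-36.7 -36.5] [-36.7  23.9]
label 171 near edge [-40.1  -6.3] [-34.6 -36.6] [-34.6  24. ]
foot 206 near edge [-22.9  -6.7] [-21.7 -21.8] [-21.7   8.5]
foot 209 near edge [-22.9  -7. ] [-19.8 -22.5] [-19.8   8.5]
foot 212 near edge [-22.9  -6.7] [-17.9 -22. ] [-17.9   8.6]
```

```bash
python3 -m pendant '[[0.0008,0.0005,0,0,0,0,0],[0,0,0,0,0,0,0],[0,0,0,0,0,0,0],[0,0,0,0,0,0,0],[0,0,0,0,0,0,0],[0,0,0,0,0,0,0]]'; python3 -c "
from bench import arm
print(arm.job_done())"
```

```text
clock: 16.65
position: [550.7, -172.4, 160.8]
ee_rot: [0.096, 0.995, -0.0, -0.0]
contact_force: [-0.2, -0.6, -2.1]
gripper_width: 23.3
grasp_force: 59.3
the job is handed in; nothing more can be done
None
```

I handed the job in at 16.7 s. Both flaps are folded flat, inner one first. By my last wrist-camera measurement, the stamp is held upright about 10 mm above the label, within about 1 mm of the frame's centre and square with it. No grade came back, and I did not take a final look at the jars, tin and matchbox.

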